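Tip the drained tool tray onto its base and lay the comb and scraper in it

ROBOT

A 6-joint arm with a two-finger parallel gripper is mounted at the origin on the work surface. World frame = base frame: x ahead of the robot, y to its left, z up, the work surface at z = 0. Lengths are in m, angles in rad, forces in N, time in s.
With the tool pointing down it reaches from about 0.25 to 0.725 m from the base axis. Payload 9.7 kg.
Tool frame: the origin (TCP) lies at the centre of the arm's flange, where the gripper is bolted on; the fingertips stand env.tip_reach ahead of it and the grasp point (between the pads) lies 155 mm ahead of it (env.tip_reach is the distance from the TCP to the fingertips, in m); x points along the fingers, y is the direction in which the jaws open and shut, and the axes are right-handed (so a half turn about x gives the same grasp; the last joint's range is limited). The gripper opens to 85 mm and grips with 20 to 120 N. Pads are 22 mm wide; open, the fingers measure 114 mm over their backs; the gripper's body (76 mm by 85 mm) begins 54 mm behind the grasp point. The pads swing forward as they close: fully open they stand 13 mm farther back than shut.
Start: joints at [-1.177, 0.087, 0.176, 1.66, 0, 1.571], TCP at [0.211, -0.508, 0.405] pointing down, gripper open.
Joint ranges: [-3.13, 3.13], [-0.85, 1.81], [-1.15, 1.24], [-2.2, 2.28], [-1.44, 1.52], [-3.14, 3.14]. Speed limits (rad/s): [2.22, 2.22, 2.57, 3.14, 3.14, 3.14].

INTERFACE

Orientations are given as [roll, pitch, yaw] about the fixed x, y, z axes, in that order (R = Rz(yaw) Ry(pitch) Rx(roll)).
In Python, from workcell import env, grab_frame, finish_job gives the robot as it stands.
- The arm moves only by the tool servo_tool, never from a script. Its argument "series" is a list of rows, each a list of 2 entries, a list of its own where there are three numbers: the shift along the tool's x, y, z in m, then the turn, a rotation vector about the tool's x, y, z in degrees. In form: [[[x, y, z], [rx, ry, rz]], ...]. A call has exactly 5 rows; each row is the pose to reach, as a shift and turn from the pose commanded when the call began, along the tool's axes at that moment; what a row does not reach only later rows make up. A row lasts 1/10 s, in which the tool goes at most 50 mm and 8.59 degrees, less where a joint would pass 70% of its speed; a pose out of reach is approached as far as the arm can. A call with a gripper value outside its range is refused whole. "gripper" is the finger opening in m, from 0 to 0.0854, set as the call begins (left out, the last holds). The fingers move at their own pace and stop on an object; "force" is the grip in N (left out, the last holds). Time passes only in rows, so rows that repeat a pose let the fingers close, or fill a call up. It gives the time, the measured TCP pose, the force and the opening at its end, in the units of the state.
- env.get_obs(): the state, without advancing time (a new reading comes with each control period).
- grab_frame(name): name is "side" or "top" or "wrist"; returns a dict with "color" (480x640x3 uint8, red, green, blue), "fx", "fy", "cx", "cy" (pixels), "R" (3x3) and "t" (3): a world point X has camera coordinates R X + t. Camera axes: x right, y down, z forward; pixel columns grow to the right and rows downward; lengths in m; the calibration is good to about 2 mm. A picture is of the moment at which its call begins. There is no depth.
- finish_job(): hands the job in, once; it reports no verdict.
The state is a dict: "time_s": time; "joints": joint angles; "qvel": joint speeds; "effort": joint torques, N m; "position": TCP position; "tool_rot": TCP orientation; "wrist_force": force on the tool from outside, world axes, zero at the start; "ft_torque": the same for the moment, N m; "gripper_width": finger opening in m.
Only numpy, scipy, OpenCV 4.12 (cv2) and the standard library are available. Lean on these libraries where they do the work, as an engineer would, in place of code of your own. Each camera call takes 0.05 s, during which the arm holds its last target. There are 200 camera calls.

TASK

The brush-maker's wooden tool tray has been rinsed and stood on its end to drain. Push it over, high on its side, so that it falls onto its base with the open mouth up (it is too wide to pick up, so do not lift it), then lay the toothed comb and the bone scraper in it, both flat on its floor and set down gently, not dropped. Leave everything else on the bench where it is.

Things in the scene. Friction and masses are not known exactly. Their poses are not given: they have to be found in the camera images.
- tray: wooden open-topped tool tray, at first standing on a short end, mouth roughly towards the robot: 200 long (then vertical), 170 wide, 88 deep; walls 7 thick with brass straps near the mouth, darker base board 10 thick; inside 186 x 156 x 78 deep; 0.46 kg. Origin: centre of the end it stands on. z along the length (up at first), y along the width, x from mouth (-44) to outside of base (+44)
- tray_floor (a point): centre of the tray's inner floor (tray frame 34, 0, 100), axes as the tray's; 10 above the bench once the tray lies mouth up, x then pointing down. Toppled, the tray's centre ends some 144 from where it stood, in the direction its x axis had; the bench there is free
- tray_top_rim (a point): middle of the upper end wall's edge on the mouth side (tray frame -44, 0, 196.5), where to push along the tray's x axis; axes as the tray's. Under 2 N tips it; this edge rises to 218 on the way; after some 70 of travel the balance point is passed and the tray falls onto its base by itself
- comb: steel-toothed comb lying flat, 160 long, 24 high, 85 g: square wooden handle 24 x 24 (x = -80 to 20), brass ferrule, thin steel toothed blade 36 wide (x = 30 to 80, 12 above the underside). Origin: on the underside at mid-length, centre line; x towards the blade, z up. Grip across the handle from above between x = -30 and 0; balanced about x = -10
- scraper: bone scraper lying flat: plain slat 150 long, 26 wide, 18 thick (x = -75 to 37), thinned to a 6 thick edge at one end (x = 37 to 75), no handle, no teeth; 75 g. Origin: on the underside at mid-length, centre line; x towards the thin end, z up. Grip across its width from above between x = -30 and 0; balanced about x = -10
- whetstone: bystander: grey sharpening stone on a dark wooden base, 190 x 75 x 38 high; origin: centre of its underside, x along its length
- spool: bystander: thread spool standing upright, diameter 64, 65 high; origin: centre of its underside
- glue_jar: bystander: amber jar with steel cap, diameter 72, 95 high; origin: centre of its underside
- brush_pot: bystander: round bamboo pot, diameter 90, 118 high, with four brushes standing in it up to 240 high; origin: centre of its underside
- bamboo_bundle: bystander: three bamboo handle blanks of diameter 22 tied together, 180 long, 41 high; origin: centre of its underside, x along its length
- ferrule_tin: bystander: plain metal can, diameter 84, 100 high; origin: centre of its underside
- knife: bystander: dressing knife with a dark wooden handle and a steel blade, 175 long, 30 wide, 20 high, smooth-edged (no teeth); origin: on its underside near mid-length, x along its length towards the blade
Things that resemble listed ones, but are neither listed nor needed, are in the scene too. What is shaped like the tray but grey is not meant.

How it is judged:
On the way:
1. the tray lies at rest on its base, mouth up, on the bench (angle between tray's own x axis and vertical above 3.05 rad and height (world z) of tray_floor below 0.018 m and linear speed of tray below 0.02 m/s and angular speed of tray below 0.2 rad/s), for 0.2 s.
At the end, for the whole second after the job is handed in: The tray lies on its base board on the bench, mouth up (within 5 degrees), and the comb and the scraper both lie inside it at rest with their undersides on its floor (origin less than 10 mm above the floor, within 7 degrees of flat, any direction); the bystanders are within 30 mm of where they were (all of step 1 and z of comb in the frame of tray between 0.03 and 0.17 m and y of comb in the frame of tray between -0.078 and 0.078 m and x of each of comb, scraper in the frame of tray above 0.024 m and angle between the z axis of each of comb, scraper and the x axis of tray, either way round below 0.12 rad and z of scraper in the frame of tray between 0.03 and 0.17 m and y of scraper in the frame of tray between -0.078 and 0.078 m and linear speed of each of comb, scraper below 0.02 m/s and angular speed of each of comb, scraper below 0.2 rad/s and distance of each of whetstone, spool, glue_jar, brush_pot, bamboo_bundle, ferrule_tin, knife from where it was at the start of the episode below 0.03 m); the robot touches nothing.
It fails at once if the tray is lifted off the bench instead of being tipped over (the middle of the end it stood on more than 85 mm above the bench) (height (world z) of tray above 0.085 m).
It fails at once if the comb or the scraper is dropped into the tray (faster than 0.9 m/s inside it) ((linear speed of comb above 0.9 m/s and horizontal distance between comb and tray_floor below 0.13 m and height (world z) of comb below 0.09 m and angle between tray's own x axis and vertical above 3 rad) or (linear speed of scraper above 0.9 m/s and horizontal distance between scraper and tray_floor below 0.13 m and height (world z) of scraper below 0.09 m and angle between tray's own x axis and vertical above 3 rad)).
It fails at once if a bystander is moved by more than 30 mm or knocked over (distance of any of whetstone, spool, glue_jar, brush_pot, bamboo_bundle, ferrule_tin, knife from where it was at the start of the episode above 0.03 m or angle between any of whetstone, spool, glue_jar, brush_pot, bamboo_bundle, ferrule_tin, knife's own z axis and vertical above 0.5 rad).
It also fails if it takes over 70 s, if anything falls off the work surface, if the arm or the gripper's body presses on something with over 40 N, if the wrist force passes 120 N, or if a joint passes its speed limit or range.

## Working session

There is one attempt and no reset: what is moved stays moved. The work goes in short steps, Python scripts to look and compute and a tool call to move; the robot and the scene stay as the last step left them, time stands still between calls to the robot, and variables do not carry over. Pictures are saved under pics/ and viewed, about 8 in all and at most 12, crops included, and the job is handed in when it is done.

Besides the shell and the picture viewer there is one more tool, called after "Call:" by a JSON object that holds its "method" and its "body", one argument or row to a line. servo_tool: Moves the arm, as the interface text tells. Its arguments: {"type":"object","properties":{"series":{"type":"array"},"gripper":{"type":"number"},"force":{"type":"number"}},"required":["series"]}

```bash
mkdir -p pics; ls; cat > h.py <<'E'
import numpy as np, cv2
from workcell import env, grab_frame, finish_job
from scipy.spatial.transform import Rotation as Rn
def snap(n,f):
    g=grab_frame(n); cv2.imwrite(f'pics/{f}.png',g['color'][:,:,::-1]); np.savez(f'pics/{f}.npz',**{k:np.array(v) for k,v in g.items()}); return g
def ray(g,u,v,z):
    d=np.array([(u-g['cx'])/g['fx'],(v-g['cy'])/g['fy'],1.]); R=np.array(g['R']);t=np.array(g['t'])
    c=-R.T@t; d=R.T@d; return c+d*(z-c[2])/d[2]
def proj(g,X):
    p=g['R']@np.array(X)+g['t']; return g['fx']*p[0]/p[2]+g['cx'],g['fy']*p[1]/p[2]+g['cy']
def load(f): return dict(np.load(f'pics/{f}.npz'))
E
python3 - <<'E'
from h import *
o=env.get_obs();print(o,env.tip_reach)
for n in('top','side'):
    g=snap(n,n+'0');print(n,g['fx'],g['cx'],-np.array(g['R']).T@g['t'],np.array(g['R']).round(3).tolist())
E
```

```text
pics
{'time_s': 0.0, 'joints': array([-1.17702395e+00,  8.74713454e-02,  1.75149936e-01,  1.65982628e+00,
        3.06422317e-05,  1.57081613e+00]), 'qvel': array([ 0.00124523,  0.00103811, -0.00075703,  0.00032605,  0.00104486,
       -0.00302248]), 'effort': array([ 2.45891359e-03, -5.20392680e+01,  4.64802361e+01,  1.60681171e-02,
        1.26129103e-04,  4.30378591e-06]), 'position': array([ 0.21102432, -0.50790628,  0.40398484]), 'tool_rot': array([-1.59344765,  1.56944461,  1.94189756]), 'wrist_force': array([ 0.20310826, -0.06146389, -0.2798057 ]), 'ft_torque': array([-0.03870483, -0.01577571,  0.03347238]), 'gripper_width': 0.08565827009663081} 0.1734
top 509.95417294766247 327.0654276390274 [ 0.32985543 -0.03934876  1.59071812] [[-0.015, -1.0, -0.0], [-0.995, 0.015, -0.099], [0.099, -0.001, -0.995]]
side 520.8214067374709 326.74416342501985 [-0.26630264  0.89717842  1.121152  ] [[-0.795, -0.606, -0.021], [-0.374, 0.517, -0.77], [0.478, -0.604, -0.638]]
```

View pics/top0.png

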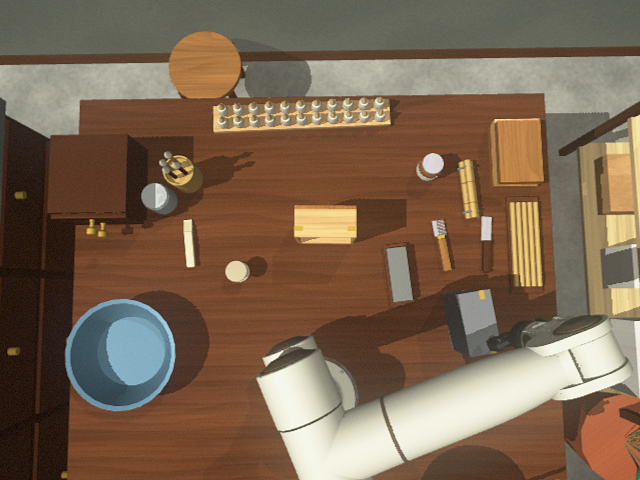

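View pics/side0.png

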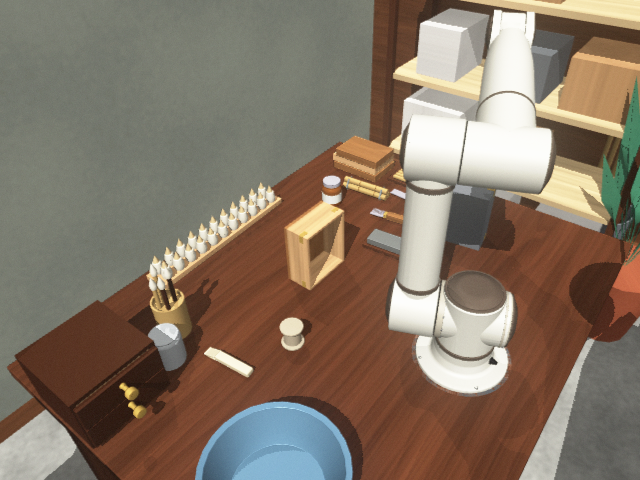

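The top view shows the wooden tray standing at (325,224) and a grey look-alike at (471,322).
- Comb candidates: (441,245), which has teeth at its upper end, or the knife at (487,243), which has a smooth blade.
- Scraper candidates: the pale slat at (190,243), or the rod tray at (524,243) and the bamboo at (469,188).

I choose (441,245) and (190,243), and will check both in one crop.

```bash
python3 - <<'E'
from h import *
g=load('top0')
im=cv2.imread('pics/top0.png')
a=cv2.resize(im[205:285,410:510],None,fx=4,fy=4,interpolation=2);b=cv2.resize(im[205:285,160:260],None,fx=4,fy=4,interpolation=2)
c=cv2.resize(im[190:260,270:370],None,fx=4,fy=4,interpolation=2); d=cv2.resize(cv2.imread('pics/side0.png')[190:295,270:365],(400,280),interpolation=2)
cv2.imwrite('pics/crop.png',np.vstack([np.hstack([a,b]),np.hstack([c,d])]))
for n,u,v,z in [('combtip',437,222,.013),('combend',448,270,.024),('scrA',187,220,.018),('scrB',191,266,.018),('trayTL',294,206,.2),('trayTR',356,206,.2),('trayBR',356,236,.2),('trayBL',294,236,.2),('whet',400,273,.038),('spool',237,270,.065),('jar',432,161,.095),('bundle',469,188,.04)]: print(n,ray(g,u,v,z).round(3))
E
```

```text
combtip [ 0.534 -0.385  0.013]
combend [ 0.383 -0.411  0.024]
scrA [0.551 0.393 0.018]
scrB [0.408 0.379 0.018]
trayTL [0.56  0.048 0.2  ]
trayTR [ 0.557 -0.122  0.2  ]
trayBR [ 0.474 -0.121  0.2  ]
trayBL [0.477 0.049 0.2  ]
whet [ 0.376 -0.262  0.038]
spool [0.392 0.229 0.065]
jar [ 0.707 -0.359  0.095]
bundle [ 0.635 -0.482  0.04 ]
```

View pics/crop.png

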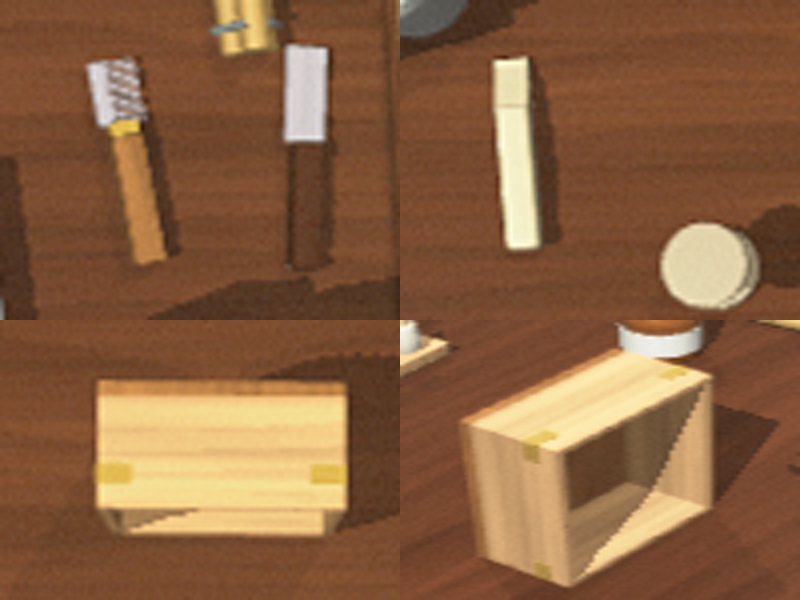

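The crop confirms the comb at left with its toothed blade up, the smooth knife beside it, and the bone slat with its thin end up. The tray's top face is square to the world axes, with the mouth at x≈0.474 and the centre at y≈-0.036. Next I work out the first move.

```bash
cat >> h.py <<'E'
def R_now(o=None):
    o=o or env.get_obs(); return Rn.from_euler('xyz',o['tool_rot']),np.array(o['position'])
def Rdown(phi): # tool x down, tool y at angle phi in world
    x=np.array([0,0,-1.]);y=np.array([np.cos(phi),np.sin(phi),0]);return Rn.from_matrix(np.c_[x,y,np.cross(x,y)])
def plan(p,phi):
    R,q=R_now(); s=R.inv().apply(np.array(p)-q)
    for f in(phi,phi+np.pi):
        print('shift mm',(s*1000).round(1),'turn deg',np.degrees((R.inv()*Rdown(f)).as_rotvec()).round(1))
    o=env.get_obs(); print('now',q.round(4),'ty',np.degrees(np.arctan2(*R.as_matrix()[[1,0],1])).round(1),'j',o['joints'].round(2),'F',o['wrist_force'].round(1),'w',round(o['gripper_width'],4),'t',o['time_s'])
E
python3 -c "
from h import *
plan([.42,-.036,.338],np.pi/2)"
```

```text
shift mm [  66.5 -355.5 -374. ] turn deg [-1.574e+02 -1.000e-01  0.000e+00]
shift mm [  66.5 -355.5 -374. ] turn deg [22.6  0.   0.1]
now [ 0.211  -0.5079  0.4041] ty -67.4 j [-1.18  0.09  0.18  1.66  0.    1.57] F [-0.9  0.6 -0.5] w 0.0854 t 0.1
```

Call:
{"method": "servo_tool", "body": {
  "series": [
    [[0, -0.02, -0.02], [-8, 0, 0]],
    [[0, -0.04, -0.04], [-16, 0, 0]],
    [[0, -0.06, -0.06], [-24, 0, 0]],
    [[0, -0.08, -0.08], [-32, 0, 0]],
    [[0, -0.1, -0.1], [-40, 0, 0]]
  ],
  "gripper": 0,
  "force": 40
}}

```text
time_s: 0.6
position: [0.2652, -0.3761, 0.4043]
tool_rot: [-2.14, 1.57, 2.099]
wrist_force: [0.3, -0.4, 0.5]
gripper_width: 0.0123
```

```bash
python3 -c "
from h import *
plan([.42,-.036,.338],np.pi/2)"
```

```text
shift mm [  66.4  -17.3 -373.3] turn deg [-117.1   -0.    -0. ]
shift mm [  66.4  -17.3 -373.3] turn deg [62.9 -0.   0. ]
now [ 0.2652 -0.3761  0.4043] ty -27.1 j [-0.96 -0.13 -0.03  1.66  0.    1.09] F [ 0.3 -0.4  0.5] w 0.0123 t 0.6
```

Call:
{"method": "servo_tool", "body": {
  "series": [
    [[0, 0, -0.025], [-8, 0, 0]],
    [[0, -0.002, -0.05], [-16, 0, 0]],
    [[0, -0.004, -0.075], [-24, 0, 0]],
    [[0, -0.006, -0.1], [-32, 0, 0]],
    [[0, -0.008, -0.13], [-40, 0, 0]]
  ]
}}

```text
time_s: 1.1
position: [0.3179, -0.2573, 0.4044]
tool_rot: [-2.327, 1.57, 2.609]
wrist_force: [0.7, 0.0, 0.7]
gripper_width: 0.0
```

```bash
python3 -c "
from h import *
plan([.42,-.036,.338],np.pi/2)"
```

```text
shift mm [  66.4  148.8 -193. ] turn deg [-77.1  -0.    0. ]
shift mm [  66.4  148.8 -193. ] turn deg [102.9   0.    0. ]
now [ 0.3179 -0.2573  0.4044] ty 12.9 j [-0.68 -0.25 -0.14  1.68 -0.    0.67] F [0.7 0.  0.7] w 0.0 t 1.1
```

Call:
{"method": "servo_tool", "body": {
  "series": [
    [[0, 0.02, -0.025], [-8, 0, 0]],
    [[0, 0.04, -0.05], [-16, 0, 0]],
    [[0, 0.06, -0.075], [-24, 0, 0]],
    [[0, 0.08, -0.1], [-32, 0, 0]],
    [[0, 0.1, -0.125], [-40, 0, 0]]
  ]
}}

```text
time_s: 1.6
position: [0.3885, -0.1131, 0.4045]
tool_rot: [-2.468, 1.571, -3.115]
wrist_force: [0.3, 0.4, 0.4]
gripper_width: -0.0002
```

```bash
python3 -c "
from h import *
plan([.42,-.036,.338],np.pi/2)"
```

```text
shift mm [ 66.5  80.5 -21.4] turn deg [-37.1  -0.    0. ]
shift mm [ 66.5  80.5 -21.4] turn deg [142.9   0.    0. ]
now [ 0.3885 -0.1131  0.4045] ty 52.9 j [-0.28 -0.26 -0.14  1.68 -0.    0.36] F [0.3 0.4 0.4] w -0.0002 t 1.6
```

Call:
{"method": "servo_tool", "body": {
  "series": [
    [[0.013, 0.016, -0.004], [-7.4, 0, 0]],
    [[0.026, 0.032, -0.008], [-14.8, 0, 0]],
    [[0.04, 0.048, -0.013], [-22.2, 0, 0]],
    [[0.053, 0.064, -0.017], [-29.6, 0, 0]],
    [[0.0665, 0.0805, -0.0214], [-37.1, 0, 0]]
  ]
}}

```text
time_s: 2.1
position: [0.4203, -0.0367, 0.3374]
tool_rot: [3.073, 1.57, 3.073]
wrist_force: [0.5, -0.2, -0.1]
gripper_width: 0.0002
```

```bash
python3 -c "
from h import *
plan([.44,-.036,.338],np.pi/2)
g=snap('side','side1');print(proj(g,[.474,-.036,.197]),proj(g,[.42,-.036,.165]))
im=cv2.imread('pics/side1.png');cv2.imwrite('pics/s1c.png',cv2.resize(im[120:320,240:480],None,fx=2.5,fy=2.5))"
```

```text
shift mm [-0.6  0.8 19.7] turn deg [-0. -0. -0.]
shift mm [-0.6  0.8 19.7] turn deg [180.  -0.   0.]
now [ 0.4203 -0.0367  0.3374] ty 90.0 j [-0.09 -0.23 -0.26  1.55 -0.   -0.09] F [ 0.5 -0.2 -0.1] w 0.0002 t 2.1
(np.float64(325.6342436294418), np.float64(224.56409641006442)) (np.float64(340.75510690046775), np.float64(240.0554104675262))
```

View pics/s1c.png

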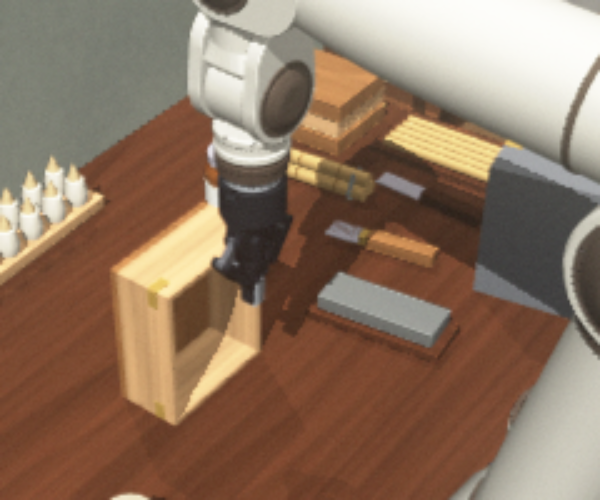

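The fingertip shows at full-frame (341,240), where the projection puts it, in front of the mouth's upper edge at mid-width. I push along +x, which is the tool's z.

Call:
{"method": "servo_tool", "body": {
  "series": [
    [[0, 0, 0.008], [0, 0, 0]],
    [[0, 0, 0.016], [0, 0, 0]],
    [[0, 0, 0.024], [0, 0, 0]],
    [[0, 0, 0.032], [0, 0, 0]],
    [[0, 0, 0.04], [0, 0, 0]]
  ]
}}

```text
time_s: 2.65
position: [0.461, -0.0381, 0.3384]
tool_rot: [-0.186, 1.57, -0.193]
wrist_force: [-0.3, 0.1, -0.5]
gripper_width: 0.0
```

Call:
{"method": "servo_tool", "body": {
  "series": [
    [[0, 0, 0.008], [0, 0, 0]],
    [[0, 0, 0.016], [0, 0, 0]],
    [[0, 0, 0.024], [0, 0, 0]],
    [[0, 0, 0.032], [0, 0, 0]],
    [[0, 0, 0.04], [0, 0, 0]]
  ]
}}

```text
time_s: 3.15
position: [0.5009, -0.038, 0.3391]
tool_rot: [-0.079, 1.569, -0.085]
wrist_force: [-0.4, -0.7, 0.4]
gripper_width: 0.0001
```

Call:
{"method": "servo_tool", "body": {
  "series": [
    [[0, 0, 0.007], [0, 0, 0]],
    [[0, 0, 0.014], [0, 0, 0]],
    [[0, 0, 0.021], [0, 0, 0]],
    [[0, 0, 0.028], [0, 0, 0]],
    [[0, 0, 0.035], [0, 0, 0]]
  ]
}}

```text
time_s: 3.65
position: [0.5358, -0.0381, 0.338]
tool_rot: [3.028, 1.57, 3.022]
wrist_force: [0.5, 1.2, -0.1]
gripper_width: -0.0004
```

```bash
python3 -c "
from h import *
plan([.44,-.036,.338],np.pi/2)
g=snap('side','side2')
im=cv2.imread('pics/side2.png');cv2.imwrite('pics/s2c.png',cv2.resize(im[120:320,200:440],None,fx=2.5,fy=2.5))"
```

```text
shift mm [  0.    1.5 -95.8] turn deg [-0.3 -0.  -0. ]
shift mm [  0.    1.5 -95.8] turn deg [179.7  -0.    0. ]
now [ 0.5358 -0.0381  0.338 ] ty 89.7 j [-0.07  0.04 -0.    1.53  0.   -0.07] F [ 0.5  1.2 -0.1] w -0.0004 t 3.65
```

View pics/s2c.png

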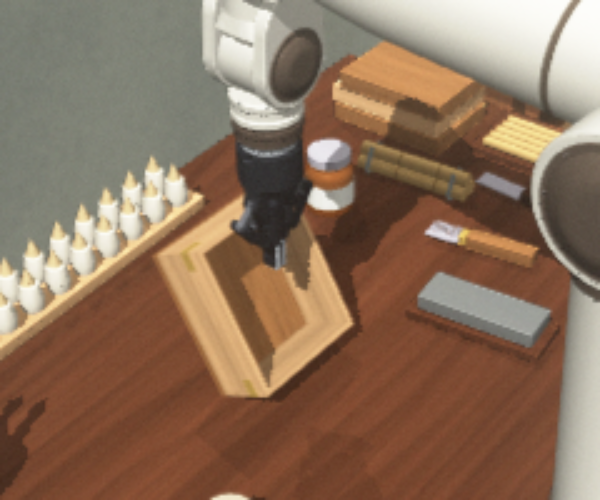

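The tray is tilted about 20° and is turning cleanly about its base edge. I push on.

Call:
{"method": "servo_tool", "body": {
  "series": [
    [[0, 0, 0.007], [0, 0, 0]],
    [[0, 0, 0.014], [0, 0, 0]],
    [[0, 0, 0.021], [0, 0, 0]],
    [[0, 0, 0.028], [0, 0, 0]],
    [[0, 0, 0.03], [0, 0, 0]]
  ]
}}

```text
time_s: 4.2
position: [0.5659, -0.0383, 0.338]
tool_rot: [-3.097, 1.571, -3.103]
wrist_force: [-0.9, 0.3, 0.0]
gripper_width: -0.0004
```

Call:
{"method": "servo_tool", "body": {
  "series": [
    [[-0.01, 0, 0], [0, 0, 0]],
    [[-0.02, 0, 0], [0, 0, 0]],
    [[-0.03, 0, 0], [0, 0, 0]],
    [[-0.04, 0, 0], [0, 0, 0]],
    [[-0.05, 0, 0], [0, 0, 0]]
  ],
  "gripper": 0.06
}}

```text
time_s: 4.7
position: [0.565, -0.0383, 0.3895]
tool_rot: [-0.062, 1.57, -0.068]
wrist_force: [0.5, 0.0, 0.1]
gripper_width: 0.0601
```

```bash
python3 -c "
from h import *
plan([.45,-.4,.40],np.radians(90+9.7))
g=snap('top','top3')
"
```

```text
shift mm [ -10.5 -362.4 -112.9] turn deg [-10.   0.   0.]
shift mm [ -10.5 -362.4 -112.9] turn deg [ 1.7e+02  0.0e+00 -1.0e-01]
now [ 0.565  -0.0383  0.3895] ty 89.7 j [-0.07  0.12  0.18  1.63 -0.   -0.06] F [0.5 0.  0.1] w 0.0601 t 4.7
```

View pics/top3.png

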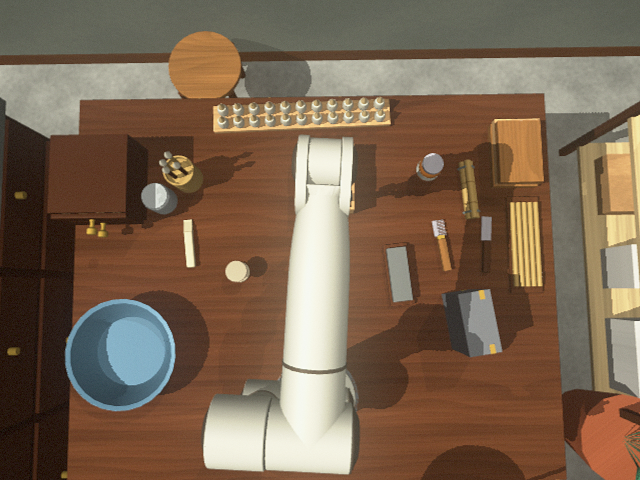

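The arm hides the tray here, but the bystanders are unmoved. I move over the comb and check both from there.

Call:
{"method": "servo_tool", "body": {
  "series": [
    [[0, -0.025, -0.008], [-2, 0, 0]],
    [[0, -0.065, -0.02], [-4, 0, 0]],
    [[0, -0.105, -0.032], [-6, 0, 0]],
    [[0, -0.145, -0.045], [-8, 0, 0]],
    [[0, -0.18, -0.056], [-10, 0, 0]]
  ]
}}

```text
time_s: 5.25
position: [0.5072, -0.2196, 0.3885]
tool_rot: [-1.026, 1.57, -0.856]
wrist_force: [1.0, 0.4, -0.6]
gripper_width: 0.0597
```

```bash
python3 -c "
from h import *
plan([.45,-.4,.39],np.radians(90+9.7))
"
```

```text
shift mm [  -1.5 -168.1  -86.9] turn deg [0. 0. 0.]
shift mm [  -1.5 -168.1  -86.9] turn deg [-180.   -0.    0.]
now [ 0.5072 -0.2196  0.3885] ty 99.7 j [-0.41  0.09  0.15  1.63 -0.   -0.58] F [ 1.   0.4 -0.6] w 0.0597 t 5.25
```

Call:
{"method": "servo_tool", "body": {
  "series": [
    [[0, -0.034, -0.017], [0, 0, 0]],
    [[0.01, -0.068, -0.035], [0, 0, 0]],
    [[0.03, -0.102, -0.052], [0, 0, 0]],
    [[0.05, -0.136, -0.07], [0, 0, 0]],
    [[0.07, -0.168, -0.087], [0, 0, 0]]
  ]
}}

```text
time_s: 5.75
position: [0.4497, -0.3997, 0.3177]
tool_rot: [-0.933, 1.57, -0.764]
wrist_force: [1.1, -0.2, 0.9]
gripper_width: 0.06
```

```bash
python3 -c "
from h import *
plan([.45,-.4,.39],np.radians(90+9.7))
g=snap('top','top4');w=snap('wrist','wrist4')
print([np.round(proj(w,p)) for p in ([.45,-.4,.024],[.383,-.411,.024],[.534,-.385,.013])], np.round(proj(w,[.45,-.4,.145])))
a=cv2.imread('pics/top4.png')[140:290,270:420];b=cv2.imread('pics/wrist4.png')
cv2.imwrite('pics/c4.png',np.hstack([cv2.resize(a,(480,480),interpolation=2),cv2.resize(b,None,fx=.5,fy=1)[:, :]]))
"
```

```text
shift mm [-72.3  -0.3   0.2] turn deg [-0.1  0.   0. ]
shift mm [-72.3  -0.3   0.2] turn deg [179.9   0.   -0. ]
now [ 0.4497 -0.3997  0.3177] ty 99.6 j [-0.73  0.2   0.13  1.5  -0.   -0.89] F [ 1.1 -0.2  0.9] w 0.06 t 5.75
[array([326., 237.]), array([326., 131.]), array([326., 340.])] [329. 332.]
```

View pics/c4.png

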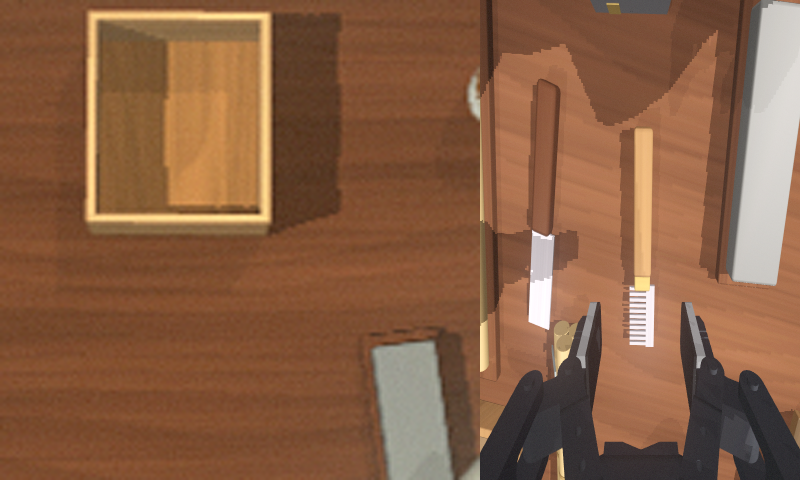

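The left crop shows the tray lying mouth-up, with its rim at top-image columns 297–355 and rows 144–208. The wrist view shows the comb centred between the fingers, with the handle at column 328 and rows 128–347, as predicted. I descend and grip.

Call:
{"method": "servo_tool", "body": {
  "series": [
    [[0.03, 0, 0], [0, 0, 0]],
    [[0.06, 0, 0], [0, 0, 0]],
    [[0.09, 0, 0], [0, 0, 0]],
    [[0.115, 0, 0], [0, 0, 0]],
    [[0.136, 0, 0], [0, 0, 0]]
  ]
}}

```text
time_s: 6.35
position: [0.4507, -0.3975, 0.1812]
tool_rot: [1.967, 1.57, 2.136]
wrist_force: [-0.4, -0.3, 0.1]
gripper_width: 0.0598
```

Call:
{"method": "servo_tool", "body": {
  "series": [
    [[0, 0, 0], [0, 0, 0]],
    [[0, 0, 0], [0, 0, 0]],
    [[0, 0, 0], [0, 0, 0]],
    [[0, 0, 0], [0, 0, 0]],
    [[0, 0, 0], [0, 0, 0]]
  ],
  "gripper": 0,
  "force": 40
}}

```text
time_s: 6.85
position: [0.451, -0.3984, 0.184]
tool_rot: [-0.803, 1.568, -0.634]
wrist_force: [0.1, 1.6, 6.3]
gripper_width: 0.0226
```

Call:
{"method": "servo_tool", "body": {
  "series": [
    [[-0.005, 0, 0], [0, 0, 0]],
    [[-0.02, 0, 0], [0, 0, 0]],
    [[-0.05, 0, 0], [0, 0, 0]],
    [[-0.08, 0, 0], [0, 0, 0]],
    [[-0.11, 0, 0], [0, 0, 0]]
  ]
}}

```text
time_s: 7.35
position: [0.4504, -0.3981, 0.2946]
tool_rot: [-0.937, 1.57, -0.769]
wrist_force: [0.8, -0.0, -0.8]
gripper_width: 0.0227
```

```bash
python3 -c "
from h import *
g=load('top4')
P=[ray(g,u,v,.088) for u,v in ((296.9,143.75),(354.7,143.6),(354.7,208.1),(297,208.1))]
print(np.round(P,3),np.mean(P,0))
plan([.648,-.07,.32],np.radians(90))
"
```

```text
[[ 0.768  0.045  0.088]
 [ 0.766 -0.129  0.088]
 [ 0.57  -0.125  0.088]
 [ 0.572  0.047  0.088]] [ 0.66908208 -0.04063806  0.088     ]
shift mm [-25.5 290.3 249.9] turn deg [9.7 0.  0. ]
shift mm [-25.5 290.3 249.9] turn deg [-170.3   -0.     0. ]
now [ 0.4504 -0.3981  0.2946] ty 99.7 j [-0.72  0.19  0.08  1.46 -0.   -0.89] F [ 0.8 -0.  -0.8] w 0.0227 t 7.35
```

The comb is gripped and lifted (opening 22.7 mm). The rim's four corners give a 198 x 173 rectangle against a true 200 x 170, so the fit is good, with the centre at (0.669, -0.041). The comb goes to y≈-0.071 and the scraper to y≈-0.011, both along x.

Call:
{"method": "servo_tool", "body": {
  "series": [
    [[-0.01, 0.02, 0.017], [2, 0, 0]],
    [[-0.02, 0.05, 0.045], [4, 0, 0]],
    [[-0.03, 0.08, 0.07], [6, 0, 0]],
    [[-0.035, 0.115, 0.1], [8, 0, 0]],
    [[-0.035, 0.145, 0.13], [9.7, 0, 0]]
  ]
}}

```text
time_s: 7.85
position: [0.5549, -0.2318, 0.3298]
tool_rot: [-0.375, 1.568, -0.378]
wrist_force: [0.4, -1.3, -0.3]
gripper_width: 0.0229
```

```bash
python3 -c "
from h import *
plan([.661,-.071,.32],np.radians(90))
"
```

```text
shift mm [  9.9 161.1 105.7] turn deg [-0.1  0.1  0.1]
shift mm [  9.9 161.1 105.7] turn deg [ 1.799e+02  1.000e-01 -2.000e-01]
now [ 0.5549 -0.2318  0.3298] ty 89.9 j [-0.4   0.19  0.15  1.52  0.   -0.39] F [ 0.4 -1.3 -0.3] w 0.0229 t 7.85
```

Call:
{"method": "servo_tool", "body": {
  "series": [
    [[0, 0.035, 0.024], [0, 0, 0]],
    [[0, 0.07, 0.048], [0, 0, 0]],
    [[0, 0.105, 0.072], [0, 0, 0]],
    [[0, 0.14, 0.095], [0, 0, 0]],
    [[0.01, 0.161, 0.106], [0, 0, 0]]
  ]
}}

```text
time_s: 8.35
position: [0.6618, -0.0698, 0.3194]
tool_rot: [0.018, 1.568, 0.019]
wrist_force: [0.5, -0.9, -1.6]
gripper_width: 0.0229
```

```bash
python3 -c "
from h import *
plan([.661,-.071,.2],np.radians(90))
w=snap('wrist','wrist5')
"
```

```text
shift mm [119.4  -1.2  -1.2] turn deg [ 0.1  0.2 -0. ]
shift mm [119.4  -1.2  -1.2] turn deg [-179.9    0.     0.3]
now [ 0.6618 -0.0698  0.3194] ty 90.1 j [-0.11  0.35  0.32  1.54  0.   -0.11] F [ 0.5 -0.9 -1.6] w 0.0229 t 8.35
```

View pics/wrist5.png

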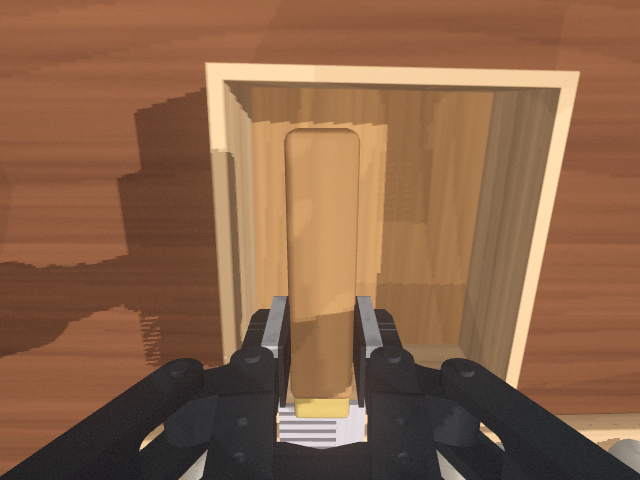

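The comb hangs inside the tray outline: its handle end is at (322,130), ahead of the near wall at row 75, and it is clear of the left wall. I lower it gently.

Call:
{"method": "servo_tool", "body": {
  "series": [
    [[0.02, 0, 0], [0, 0, 0]],
    [[0.045, 0, 0], [0, 0, 0]],
    [[0.07, 0, 0], [0, 0, 0]],
    [[0.09, 0, 0], [0, 0, 0]],
    [[0.105, -0.001, 0], [0, 0, 0]]
  ]
}}

```text
time_s: 8.9
position: [0.6601, -0.0736, 0.2116]
tool_rot: [3.016, 1.57, 3.015]
wrist_force: [-0.6, 2.3, 3.2]
gripper_width: 0.0229
```

Call:
{"method": "servo_tool", "body": {
  "series": [
    [[0.004, 0, 0], [0, 0, 0]],
    [[0.008, 0, 0], [0, 0, 0]],
    [[0.012, 0, 0], [0, 0, 0]],
    [[0.015, 0, 0], [0, 0, 0]],
    [[0.017, 0, 0], [0, 0, 0]]
  ]
}}

```text
time_s: 9.4
position: [0.6612, -0.0732, 0.1974]
tool_rot: [0.044, 1.567, 0.044]
wrist_force: [0.9, 5.1, 5.1]
gripper_width: 0.0228
```

```bash
python3 -c "
from h import *
plan([.661,-.071,.3],np.radians(90))
"
```

```text
shift mm [-102.6    2.2    0.2] turn deg [-0.   0.2 -0. ]
shift mm [-102.6    2.2    0.2] turn deg [180.   -0.   -0.3]
now [ 0.6612 -0.0732  0.1974] ty 90.0 j [-0.11  0.37  0.12  1.31  0.   -0.11] F [0.9 5.1 5.1] w 0.0228 t 9.4
```

Fy is 5 N, so a finger knuckle is touching the right wall. I back up a little, shift 9 mm inward and lower again.

Call:
{"method": "servo_tool", "body": {
  "series": [
    [[-0.008, 0, 0], [0, 0, 0]],
    [[-0.015, 0.003, 0], [0, 0, 0]],
    [[-0.015, 0.006, 0], [0, 0, 0]],
    [[-0.015, 0.01, 0], [0, 0, 0]],
    [[-0.015, 0.01, 0], [0, 0, 0]]
  ]
}}

```text
time_s: 9.9
position: [0.6604, -0.063, 0.21]
tool_rot: [3.137, 1.57, 3.137]
wrist_force: [-0.1, 0.1, -1.1]
gripper_width: 0.0229
```

Call:
{"method": "servo_tool", "body": {
  "series": [
    [[0.004, 0, 0], [0, 0, 0]],
    [[0.008, 0, 0], [0, 0, 0]],
    [[0.01, 0, 0], [0, 0, 0]],
    [[0.012, 0, 0], [0, 0, 0]],
    [[0.014, 0, 0], [0, 0, 0]]
  ]
}}

```text
time_s: 10.4
position: [0.6605, -0.0636, 0.1959]
tool_rot: [-2.82, 1.571, -2.821]
wrist_force: [-0.1, 1.1, -0.8]
gripper_width: 0.0232
```

```bash
python3 -c "
from h import *
plan([.661,-.071,.3],np.radians(90))
g=snap('side','side6');w=load('wrist5');w=snap('wrist','wrist6')
a=cv2.imread('pics/side6.png')[110:310,190:390]
cv2.imwrite('pics/c6.png',np.hstack([cv2.resize(a,(400,400),interpolation=2),cv2.resize(cv2.imread('pics/wrist6.png'),(400,400))]))
"
```

```text
shift mm [-104.1   -7.4    0.5] turn deg [-0. -0.  0.]
shift mm [-104.1   -7.4    0.5] turn deg [180.   0.   0.]
now [ 0.6605 -0.0636  0.1959] ty 90.0 j [-0.1   0.37  0.11  1.31 -0.   -0.1 ] F [-0.1  1.1 -0.8] w 0.0232 t 10.4
```

View pics/c6.png

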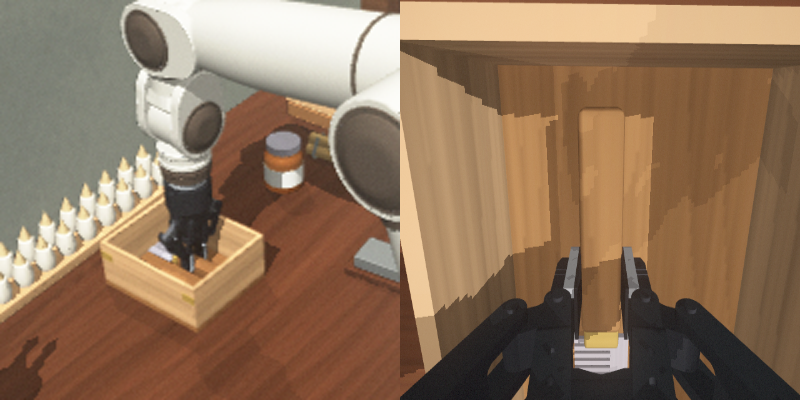

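The tray is still flat and the comb hangs just above its floor with the force clear. I feel for the floor.

Call:
{"method": "servo_tool", "body": {
  "series": [
    [[0.001, 0, 0], [0, 0, 0]],
    [[0.002, 0, 0], [0, 0, 0]],
    [[0.002, 0, 0], [0, 0, 0]],
    [[0.003, 0, 0], [0, 0, 0]],
    [[0.003, 0, 0], [0, 0, 0]]
  ]
}}

```text
time_s: 11.0
position: [0.6604, -0.0635, 0.1941]
tool_rot: [-0.127, 1.57, -0.127]
wrist_force: [-3.2, 0.3, 4.6]
gripper_width: 0.0227
```

The floor is at TCP z = 0.194, as predicted. I release with a small opening.

Call:
{"method": "servo_tool", "body": {
  "series": [
    [[0, 0, 0], [0, 0, 0]],
    [[0, 0, 0], [0, 0, 0]],
    [[0, 0, 0], [0, 0, 0]],
    [[0, 0, 0], [0, 0, 0]],
    [[0, 0, 0], [0, 0, 0]]
  ],
  "gripper": 0.036
}}

```text
time_s: 11.5
position: [0.6605, -0.0635, 0.1931]
tool_rot: [-3.072, 1.571, -3.073]
wrist_force: [0.5, 0.3, 0.6]
gripper_width: 0.0358
```

Call:
{"method": "servo_tool", "body": {
  "series": [
    [[-0.01, 0, 0], [0, 0, 0]],
    [[-0.03, 0, 0], [0, 0, 0]],
    [[-0.06, 0, 0], [0, 0, 0]],
    [[-0.1, 0, 0], [0, 0, 0]],
    [[-0.14, 0, 0], [0, 0, 0]]
  ]
}}

```text
time_s: 12.0
position: [0.6601, -0.0634, 0.3352]
tool_rot: [-0.914, 1.571, -0.915]
wrist_force: [0.1, -0.1, -0.4]
gripper_width: 0.0358
```

```bash
python3 -c "
from h import *
g=load('top0')
A=ray(g,187.6,219.5,.006);B=ray(g,191.5,266.5,.018);print(A,B)
plan([.47,.385,.334],np.radians(95))
"
```

```text
[0.55443215 0.39461567 0.006     ] [0.40636345 0.37756906 0.018     ]
shift mm [   1.2  448.3 -190.4] turn deg [-5.  0.  0.]
shift mm [   1.2  448.3 -190.4] turn deg [175.   0.  -0.]
now [ 0.6601 -0.0634  0.3352] ty 90.0 j [-0.1   0.35  0.35  1.57 -0.   -0.1 ] F [ 0.1 -0.1 -0.4] w 0.0358 t 12.0
```

Call:
{"method": "servo_tool", "body": {
  "series": [
    [[0, 0.03, -0.013], [-1, 0, 0]],
    [[0, 0.07, -0.03], [-2, 0, 0]],
    [[0, 0.11, -0.047], [-3, 0, 0]],
    [[0, 0.15, -0.064], [-4, 0, 0]],
    [[0, 0.19, -0.08], [-6, 0, 0]]
  ],
  "gripper": 0.06
}}

```text
time_s: 12.5
position: [0.5796, 0.1279, 0.3343]
tool_rot: [0.133, 1.57, 0.238]
wrist_force: [1.3, -0.2, -1.0]
gripper_width: 0.0598
```

```bash
python3 -c "
from h import *
plan([.47,.385,.32],np.radians(96))
"
```

```text
shift mm [ 14.2 267.2 -82.1] turn deg [-0.   0.1 -0. ]
shift mm [ 14.2 267.2 -82.1] turn deg [ 1.8e+02 -0.0e+00 -1.0e-01]
now [0.5796 0.1279 0.3343] ty 96.0 j [0.22 0.18 0.14 1.53 0.   0.11] F [ 1.3 -0.2 -1. ] w 0.0598 t 12.5
```

Call:
{"method": "servo_tool", "body": {
  "series": [
    [[0, 0.035, -0.011], [0, 0, 0]],
    [[0, 0.075, -0.023], [0, 0, 0]],
    [[0, 0.115, -0.035], [0, 0, 0]],
    [[0, 0.155, -0.048], [0, 0, 0]],
    [[0, 0.195, -0.06], [0, 0, 0]]
  ]
}}

```text
time_s: 13.0
position: [0.4996, 0.3157, 0.3343]
tool_rot: [0.45, 1.57, 0.554]
wrist_force: [1.1, 0.6, -0.5]
gripper_width: 0.0599
```

Call:
{"method": "servo_tool", "body": {
  "series": [
    [[0, 0.02, -0.006], [0, 0, 0]],
    [[0.005, 0.04, -0.012], [0, 0, 0]],
    [[0.01, 0.06, -0.018], [0, 0, 0]],
    [[0.014, 0.072, -0.022], [0, 0, 0]],
    [[0.014, 0.072, -0.022], [0, 0, 0]]
  ]
}}

```text
time_s: 13.5
position: [0.4706, 0.3845, 0.319]
tool_rot: [-2.803, 1.57, -2.697]
wrist_force: [0.8, 1.0, 0.4]
gripper_width: 0.0601
```

```bash
python3 -c "
from h import *
plan([.47,.385,.193],np.radians(96))
t=snap('top','top7');w=snap('wrist','wrist7')
print([np.round(proj(w,p)) for p in ([.406,.378,.018],[.554,.394,.006])])
a=cv2.imread('pics/top7.png')[130:220,280:370];b=cv2.imread('pics/wrist7.png')
cv2.imwrite('pics/c7.png',np.hstack([cv2.resize(a,(360,480),interpolation=2),cv2.resize(b,(440,480))]))
"
```

```text
shift mm [126.    0.5  -0.5] turn deg [ 0.1 -0.   0. ]
shift mm [126.    0.5  -0.5] turn deg [-179.9   -0.    -0. ]
now [0.4706 0.3845 0.319 ] ty 96.1 j [0.69 0.21 0.15 1.51 0.   0.58] F [0.8 1.  0.4] w 0.0601 t 13.5
[array([324., 128.]), array([324., 325.])]
```

View pics/c7.png

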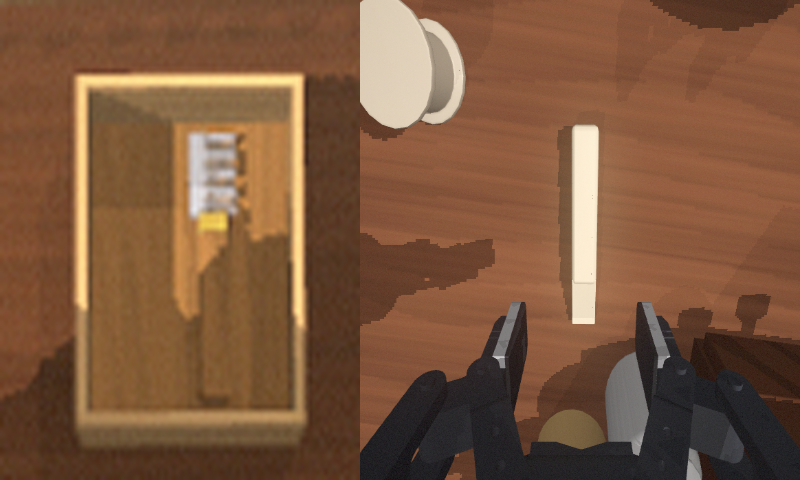

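The comb lies flat in the tray on its right half. The scraper is centred between the fingers, with its thin end at full-frame (326,323) and predicted at (324,325). Before descending I check the gripper's clearance to the tin and the pot.

```bash
python3 -c "
from h import *
g=load('top0')
for n,u,v,z in (('tin',156,190,.1),('pot',178,167,.118)):
  p=ray(g,u,v,z);print(n,p,np.hypot(*(p[:2]-[.47,.385])))
"
```

```text
tin [0.63081211 0.46363799 0.1       ] 0.17900968928263988
pot [0.69490611 0.39405429 0.118     ] 0.2250882918499395
```

Call:
{"method": "servo_tool", "body": {
  "series": [
    [[0.01, 0, 0], [0, 0, 0]],
    [[0.02, 0, 0], [0, 0, 0]],
    [[0.03, 0, 0], [0, 0, 0]],
    [[0.04, 0, 0], [0, 0, 0]],
    [[0.05, 0, 0], [0, 0, 0]]
  ]
}}

```text
time_s: 14.1
position: [0.4713, 0.3833, 0.268]
tool_rot: [-2.543, 1.57, -2.439]
wrist_force: [-0.3, -0.2, 0.1]
gripper_width: 0.0601
```

The clearance is about 0.14 m, so I go on down to TCP 0.188.

Call:
{"method": "servo_tool", "body": {
  "series": [
    [[0.02, 0, 0], [0, 0, 0]],
    [[0.04, 0, 0], [0, 0, 0]],
    [[0.06, 0.001, 0], [0, 0, 0]],
    [[0.074, 0.001, 0], [0, 0, 0]],
    [[0.08, 0.001, 0], [0, 0, 0]]
  ]
}}

```text
time_s: 14.6
position: [0.4708, 0.3843, 0.1873]
tool_rot: [-2.562, 1.569, -2.457]
wrist_force: [-0.9, 0.6, -0.9]
gripper_width: 0.0599
```

Call:
{"method": "servo_tool", "body": {
  "series": [
    [[0, 0, 0], [0, 0, 0]],
    [[0, 0, 0], [0, 0, 0]],
    [[0, 0, 0], [0, 0, 0]],
    [[0, 0, 0], [0, 0, 0]],
    [[0, 0, 0], [0, 0, 0]]
  ],
  "gripper": 0,
  "force": 40
}}

```text
time_s: 15.1
position: [0.4715, 0.3848, 0.1905]
tool_rot: [0.561, 1.569, 0.666]
wrist_force: [-0.6, -1.1, 6.1]
gripper_width: 0.023
```

Call:
{"method": "servo_tool", "body": {
  "series": [
    [[-0.005, 0, 0], [0, 0, 0]],
    [[-0.02, 0, 0], [0, 0, 0]],
    [[-0.05, 0, 0], [0, 0, 0]],
    [[-0.09, 0, 0], [0, 0, 0]],
    [[-0.135, 0, 0], [0, 0, 0]]
  ]
}}

```text
time_s: 15.6
position: [0.4708, 0.3843, 0.3258]
tool_rot: [-2.592, 1.57, -2.488]
wrist_force: [1.1, 1.5, -1.0]
gripper_width: 0.0222
```

```bash
python3 -c "
from h import *
plan([.661,-.017,.325],np.radians(90))
"
```

```text
shift mm [   0.9 -418.9  147.5] turn deg [ 6.  -0.1  0. ]
shift mm [   0.9 -418.9  147.5] turn deg [-1.74e+02 -1.00e-01 -1.00e-01]
now [0.4708 0.3843 0.3258] ty 96.0 j [0.68 0.21 0.16 1.52 0.   0.58] F [ 1.1  1.5 -1. ] w 0.0222 t 15.6
```

Call:
{"method": "servo_tool", "body": {
  "series": [
    [[0, -0.03, 0.01], [1, 0, 0]],
    [[0, -0.065, 0.022], [2, 0, 0]],
    [[0, -0.1, 0.034], [3, 0, 0]],
    [[0, -0.135, 0.046], [4, 0, 0]],
    [[-0.005, -0.17, 0.06], [6, 0, 0]]
  ]
}}

```text
time_s: 16.1
position: [0.5486, 0.2203, 0.3299]
tool_rot: [-3.014, 1.571, -3.015]
wrist_force: [1.1, 0.7, 0.1]
gripper_width: 0.0223
```

```bash
python3 -c "
from h import *
plan([.661,-.017,.33],np.radians(90))
"
```

```text
shift mm [-1.000e-01 -2.372e+02  1.127e+02] turn deg [-0.1 -0.   0. ]
shift mm [-1.000e-01 -2.372e+02  1.127e+02] turn deg [179.9   0.    0. ]
now [0.5486 0.2203 0.3299] ty 89.9 j [0.38 0.17 0.12 1.52 0.   0.38] F [1.1 0.7 0.1] w 0.0223 t 16.1
```

Call:
{"method": "servo_tool", "body": {
  "series": [
    [[0, -0.03, 0.015], [0, 0, 0]],
    [[0, -0.06, 0.03], [0, 0, 0]],
    [[0, -0.09, 0.045], [0, 0, 0]],
    [[0, -0.12, 0.057], [0, 0, 0]],
    [[0, -0.15, 0.072], [0, 0, 0]]
  ]
}}

```text
time_s: 16.6
position: [0.6206, 0.0704, 0.3305]
tool_rot: [0.156, 1.57, 0.155]
wrist_force: [0.4, 1.1, -0.8]
gripper_width: 0.0222
```

Call:
{"method": "servo_tool", "body": {
  "series": [
    [[0, -0.02, 0.01], [0, 0, 0]],
    [[0, -0.05, 0.023], [0, 0, 0]],
    [[0, -0.075, 0.035], [0, 0, 0]],
    [[0, -0.087, 0.041], [0, 0, 0]],
    [[0, -0.087, 0.041], [0, 0, 0]]
  ]
}}

```text
time_s: 17.1
position: [0.6617, -0.0166, 0.3294]
tool_rot: [-1.11, 1.571, -1.112]
wrist_force: [-0.1, 0.2, -0.2]
gripper_width: 0.0225
```

```bash
python3 -c "
from h import *
plan([.661,-.017,.2],np.radians(90))
t=snap('side','side8');w=snap('wrist','wrist8')
a=cv2.imread('pics/side8.png')[130:310,190:340];b=cv2.imread('pics/wrist8.png')
cv2.imwrite('pics/c8.png',np.hstack([cv2.resize(a,(400,480),interpolation=2),cv2.resize(b,(400,480))]))
"
```

```text
shift mm [129.4  -0.4  -0.7] turn deg [-0.1  0.   0. ]
shift mm [129.4  -0.4  -0.7] turn deg [179.9   0.   -0. ]
now [ 0.6617 -0.0166  0.3294] ty 89.9 j [-0.03  0.35  0.34  1.56 -0.   -0.02] F [-0.1  0.2 -0.2] w 0.0225 t 17.1
```

View pics/c8.png

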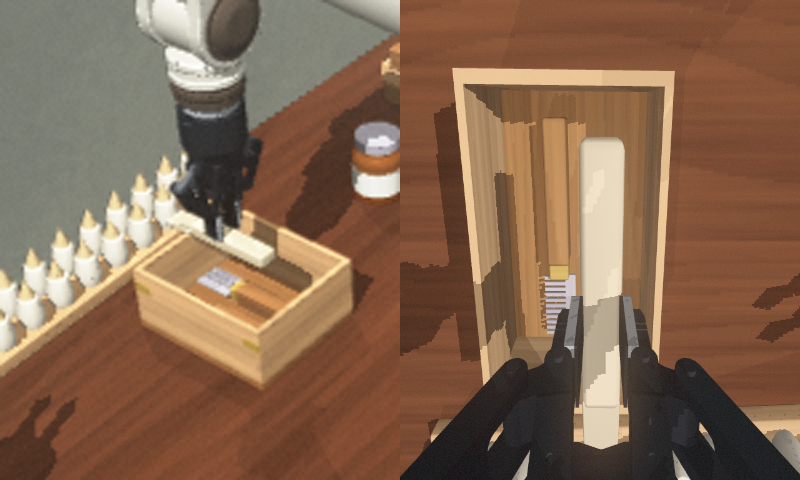

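The scraper is held level and straight above the free half of the tray. The comb lies flat at wrist columns 544–570. I lower it.

Call:
{"method": "servo_tool", "body": {
  "series": [
    [[0.02, 0, 0], [0, 0, 0]],
    [[0.045, 0, 0], [0, 0, 0]],
    [[0.07, 0, 0], [0, 0, 0]],
    [[0.09, 0, 0], [0, 0, 0]],
    [[0.108, 0, 0], [0, 0, 0]]
  ]
}}

```text
time_s: 17.7
position: [0.6607, -0.0137, 0.2204]
tool_rot: [2.742, 1.57, 2.744]
wrist_force: [0.3, -0.3, -0.5]
gripper_width: 0.0224
```

Call:
{"method": "servo_tool", "body": {
  "series": [
    [[0.004, 0, 0], [0, 0, 0]],
    [[0.008, 0, 0], [0, 0, 0]],
    [[0.012, 0, 0], [0, 0, 0]],
    [[0.015, 0, 0], [0, 0, 0]],
    [[0.018, 0, 0], [0, 0, 0]]
  ]
}}

```text
time_s: 18.2
position: [0.6615, -0.0153, 0.2037]
tool_rot: [0.017, 1.57, 0.017]
wrist_force: [-0.1, -0.3, -0.6]
gripper_width: 0.0224
```

Call:
{"method": "servo_tool", "body": {
  "series": [
    [[0.001, 0, 0], [0, 0, 0]],
    [[0.002, 0, 0], [0, 0, 0]],
    [[0.003, 0, 0], [0, 0, 0]],
    [[0.004, 0, 0], [0, 0, 0]],
    [[0.004, 0, 0], [0, 0, 0]]
  ]
}}

```text
time_s: 18.7
position: [0.6615, -0.0158, 0.2005]
tool_rot: [-0.367, 1.569, -0.369]
wrist_force: [-1.6, -3.8, 7.2]
gripper_width: 0.0226
```

It touches where expected (TCP 0.2005), so I release.

Call:
{"method": "servo_tool", "body": {
  "series": [
    [[0, 0, 0], [0, 0, 0]],
    [[0, 0, 0], [0, 0, 0]],
    [[0, 0, 0], [0, 0, 0]],
    [[0, 0, 0], [0, 0, 0]],
    [[0, 0, 0], [0, 0, 0]]
  ],
  "gripper": 0.036
}}

```text
time_s: 19.2
position: [0.6616, -0.0159, 0.1998]
tool_rot: [-0.627, 1.569, -0.629]
wrist_force: [0.6, -6.5, 4.3]
gripper_width: 0.0358
```

Call:
{"method": "servo_tool", "body": {
  "series": [
    [[-0.01, 0, 0], [0, 0, 0]],
    [[-0.03, 0, 0], [0, 0, 0]],
    [[-0.06, 0, 0], [0, 0, 0]],
    [[-0.1, 0, 0], [0, 0, 0]],
    [[-0.14, 0, 0], [0, 0, 0]]
  ]
}}

```text
time_s: 19.7
position: [0.661, -0.0149, 0.3406]
tool_rot: [2.443, 1.57, 2.443]
wrist_force: [1.3, 1.4, -0.1]
gripper_width: 0.036
```

Call:
{"method": "servo_tool", "body": {
  "series": [
    [[0, -0.04, -0.03], [0, 0, 0]],
    [[0, -0.08, -0.06], [0, 0, 0]],
    [[0, -0.12, -0.09], [0, 0, 0]],
    [[0, -0.16, -0.12], [0, 0, 0]],
    [[0, -0.2, -0.15], [0, 0, 0]]
  ]
}}

```text
time_s: 20.2
position: [0.5099, -0.2161, 0.3397]
tool_rot: [0.546, 1.57, 0.546]
wrist_force: [0.8, -0.7, -0.2]
gripper_width: 0.0358
```

```bash
python3 -c "
from h import *
plan([.661,-.017,.2],np.radians(90))
t=snap('side','side9');w=snap('top','top9')
a=cv2.imread('pics/top9.png');b=cv2.imread('pics/side9.png')[170:300,190:320]
d=cv2.absdiff(a,cv2.imread('pics/top0.png')).max(2)
for n,(u,v) in dict(whet=(400,273),spool=(237,270),jar=(432,166),pot=(180,172),bundle=(469,188),tin=(158,197),knife=(487,243)).items():
  A=cv2.imread('pics/top0.png')[v-22:v+22,u-22:u+22];r=cv2.matchTemplate(a[v-37:v+37,u-37:u+37],A,5);m=cv2.minMaxLoc(r);print(n,round(m[1],2),np.array(m[3])-15)
cv2.imwrite('pics/c9.png',np.hstack([cv2.resize(a[130:220,280:370],(400,480),interpolation=2),cv2.resize(b,(400,480))]))
"
```

```text
shift mm [139.9 199.  151.1] turn deg [ 0.  0. -0.]
shift mm [139.9 199.  151.1] turn deg [-1.8e+02  0.0e+00  1.0e-01]
now [ 0.5099 -0.2161  0.3397] ty 90.0 j [-0.4   0.08  0.04  1.53  0.   -0.4 ] F [ 0.8 -0.7 -0.2] w 0.0358 t 20.2
whet 0.43 [-15   6]
spool 1.0 [0 0]
jar 0.68 [0 0]
pot 1.0 [0 0]
bundle 0.7 [1 0]
tin 1.0 [0 0]
knife 0.95 [0 0]
```

View pics/c9.png

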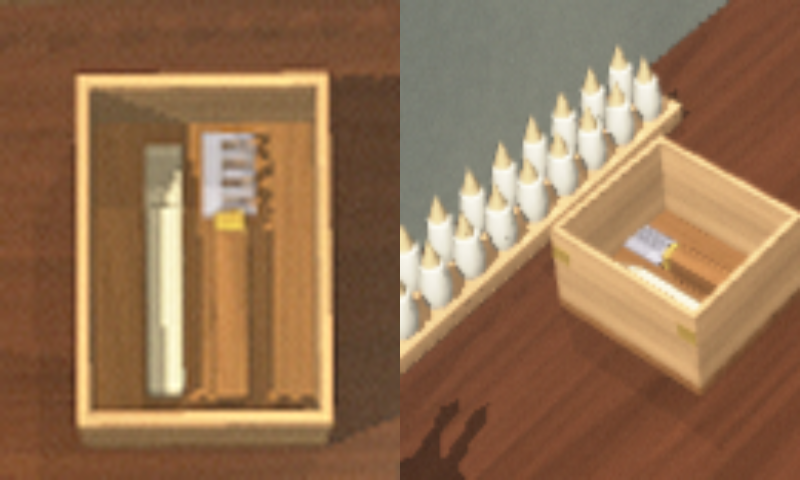

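Both tools lie side by side flat on the tray floor, and the tray is flat with its mouth up. The low whetstone score comes from the arm covering it, so I check it in the earlier unobstructed picture and hand in.

```bash
python3 -c "
from h import *
a=cv2.imread('pics/top7.png');A0=cv2.imread('pics/top0.png')
for n,(u,v) in dict(whet=(400,273),jar=(432,166),bundle=(469,188)).items():
  r=cv2.matchTemplate(a[v-37:v+37,u-37:u+37],A0[v-22:v+22,u-22:u+22],5);m=cv2.minMaxLoc(r);print(n,round(m[1],2),np.array(m[3])-15)
print(finish_job())
"
```

```text
whet 0.93 [ 0 -2]
jar 1.0 [0 0]
bundle 1.0 [0 0]
the job is handed in; nothing more can be done
None
```

I pushed the tray over with closed fingers at its upper mouth edge, and it fell onto its base with the mouth up. I then gripped the comb and the scraper across their widths and set each down on the tray floor by feel. The job was handed in at about 20 s, and the hand-in gave no verdict.

- **Tray and tools:** The last top and side pictures show the tray flat with its mouth up, and both tools lying flat side by side inside it. The gripper was open and well clear.
- **Bystanders:** Template matching showed the spool, brush pot, tin, knife and glue jar unmoved. The bundle matched at 0 pixels in a clear view and 1 in the final one, where its score was lower (0.70).
- **Whetstone:** In the last picture the arm covered it, so that match failed (score 0.43). In an earlier clear view, taken before the scraper was picked up, it matched with a 2-pixel offset (about 6 mm, probably shadow). The tool never went near it at low height, so I take it as within limits, but I did not check it at the end.
- **Unplanned contacts:** While the comb was being lowered, the gripper touched the tray's right wall with about 5 N. I backed off and shifted 9 mm inward. When the scraper was released, the sideways force was about 6.5 N.
- **Grip reading:** The scraper's grip opening read 22 mm against its stated 26 mm width, but the pictures showed it held level and lying flat.

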